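# Level the key shelf on the hall console

### The arm

A 6-joint arm with a two-finger parallel gripper is mounted at the origin on the work surface. World frame = base frame: x ahead of the robot, y to its left, z up, the work surface at z = 0. Lengths are in m, angles in rad, forces in N, time in s.
With the tool pointing down it reaches from about 0.35 to 0.975 m from the base axis. Payload 4.9 kg.
Tool frame: the origin (TCP) lies between the finger pads; the fingertips stand 14 mm ahead of it and the grasp point (between the pads) lies 5 mm behind it (manip.finger_overhang is the distance from the TCP to the fingertips, in m); z points along the fingers, y is the line along which they close (so a half turn about z gives the same grasp; the last joint's range is limited). The gripper opens to 85 mm and grips with 20 to 120 N. Pads are 22 mm wide; open, the fingers measure 114 mm over their backs; the gripper's body (76 mm by 85 mm) begins 54 mm behind the grasp point. The pads swing forward as they close: fully open they stand 13 mm farther back than shut.
Start: joints at [-1.238, 0.053, 1.613, -0, 1.476, -0.119], TCP at [0.273, -0.562, 0.245] pointing down, gripper open.
Joint ranges: [-3.01, 3.01], [-1.01, 2.22], [0.06, 2.58], [-1.02, 4.17], [0.09, 2.62], [-3.14, 3.14]. Speed limits (rad/s): [2.57, 2.57, 3.14, 3.14, 3.14, 3.14].

### API

Orientations are given as a unit quaternion [w, x, y, z].
In Python, from plant import manip, grab_frame gives the robot as it stands.
- The arm moves only by the tool servo_tool, never from a script. Its argument "deltas" is a list that holds one entry, the list of rows, each a list of 5 numbers: the opening in per cent of the stroke, from 0 (shut) to 100 (fully open), then the shift along the world's x, y, z in m, then the turn about the world's z in degrees. A call has exactly 8 rows; each row shifts and turns the commanded pose from where the row before left it; what a row does not reach is not made up. A row lasts 1/10 s, in which the tool goes at most 50 mm and 8.59 degrees, less where a joint would pass 70% of its speed; a pose out of reach is approached as far as the arm can. A call is refused whole if a number of a shift passes 0.05 or a number of a turn 8.59, either way. A call with a gripper value outside its range is refused whole. The fingers move at their own pace and stop on an object; the grip force is fixed at half the most. Time passes only in rows, so rows that do not move let the fingers close, or fill a call up. It gives the time, the measured TCP pose, the force, the opening and the grip force at its end, in the units of the state.
- manip.state(): the state, without advancing time (a new reading comes with each control period).
- grab_frame(name): name is "scene" or "side" or "wrist"; returns a dict with "pixels" (420x560x3 uint8, red, green, blue), "z_map" (420x560 float32, m along the optical axis (not along the pixel's ray), 0 where there is no reading), "fx", "fy", "cx", "cy" (pixels), "rvec" (rotation vector, rad) and "tvec" (3), from world to camera coordinates, as OpenCV has them; the wrist camera has in their place "T_tool_cam" (4x4, takes a point from camera to tool coordinates, whose origin is the TCP and whose axes are the flange's). Camera axes: x right, y down, z forward; pixel columns grow to the right and rows downward; lengths in m; the calibration is good to about 2 mm. A picture is of the moment at which its call begins: read the wrist's pose just before it.
- manip.job_done(): hands the job in; it is judged then, once.
The state is a dict: "time": time; "joint_pos": joint angles; "joint_vel": joint speeds; "joint_efforts": joint torques, N m; "tool_pos": TCP position; "tool_rot": TCP orientation; "contact_force": force on the tool from outside, world axes, zero at the start; "ft_torque": the same for the moment, N m; "gripper_width": opening from 0.0 (shut) to 1.0 (fully open); "grasp_force": force on a finger pad.
Only numpy, scipy, OpenCV 4.12 (cv2) and the standard library are available. Lean on these libraries where they do the work, as an engineer would, in place of code of your own. Each camera call takes 0.05 s, during which the arm holds its last target. There are 200 camera calls.

### The job

The little key shelf on the console slopes, and things roll off it. Stand the spirit level upright lengthwise on the shelf board's clear part, centred across the board, let go of it, then turn the knob of the shelf's levelling foot until the bubble rests centred between the two lines. Finish with the fingertips pressing the level down firmly but not hard (about 10 N) on the shelf, and keep pressing: the job ends in that press, with the bubble still centred and everything else on the console left where it was.

Things in the scene. Friction and masses are not known exactly. Their poses are not given: they have to be found in the camera images.
- level: Spirit level: bare aluminium bar 180 x 30 x 40 mm (x long, y wide, z up), about 0.3 kg, standing on the console on its flat underside. Origin: centre of the underside. It may stand on the shelf either way round. Its top is solid and flat, 40 mm up, from 32 to 90 mm from the middle along x on both sides: room to press; between is a gap with the vial.
- bubble (a joint): The white bubble, 16 mm long, in the level's vial: its offset from the middle between the lines (m) along the level's own +x; 0 is centred, stops at -0.022 and 0.022. It runs to the higher end by 0.6 m per rad of slope (6 mm for 0.01 rad) and takes about 2 s to come to rest.
- shelf: White board 310 x 120 x 18 mm, top about 70 mm above the console; one end pivots on a low fixed bracket, a screw foot bears the other. Origin on the pivot, 25 mm below the top face; x along the board to the foot end, y across, z up; board spans x -15 to 295, y -60 to 60 mm. The foot end starts too low by an unknown 0.011 to 0.031 rad. It only tilts, as the foot is turned.
- level_place (a point): Point on the shelf's top face in the middle of the clear part where the level belongs (105 mm along x from the pivot, centred across); axes as the shelf's.
- foot (a joint): Turn of the levelling foot's knob (rad), -0.5 to 4, growing clockwise seen from above; clockwise raises the shelf's foot end by 0.0125 rad of slope (3.25 mm) per rad of turn, no backlash. Friction 0.15 N m; it stays where it is left. It starts at 0, its bar along the shelf; the value that is level differs every time.
- foot_grip (a point): Point on the foot knob's axis, 24 mm above the shelf's top face, 260 mm along x from the pivot. The knob is an upright dark steel bar 42 long (point x) x 12 wide (point y) mm, from 6 to 36 mm above the shelf, on a disc 40 mm across, 6 mm thick. Axes turn with the knob, z up.
- bowl: Bystander: glazed blue key bowl, 150 mm across, 60 mm high; origin under its centre.
- keys: Bystander: steel key ring, 40 mm across, with two keys, lying flat, up to 80 mm long; origin at the ring's centre.
- fob: Bystander: black plastic car fob 68 x 36 x 14 mm, lying flat; origin under its centre.
- torch: Bystander: aluminium torch lying along its x, 130 mm long, 34 mm thick; origin under its middle.
- case: Bystander: closed white sunglasses case 75 x 165 mm, 59 mm high; origin under its centre; it is fixed.
- notebook: Bystander: grey notebook 100 x 150 x 18 mm lying flat; origin under its centre.
- vial (a point): Middle of the level's green glass vial, 31 mm above the level's underside; axes as the level's. The vial, 16 mm thick, 64 mm long, lies along x in the gap in the middle of the level's top (gap floor 28 mm up, vial top 39 mm up) and has two black lines 22 mm apart, either side of its middle.
Things that resemble listed ones, but are neither listed nor needed, are in the scene too. What is shaped like the level but blue, pink or yellow is not meant.

How it is judged:
On the way, in this order (a step that is already met when the one before it is completed fails the run):
1. the level stands on the shelf, let go (z of level in the frame of level_place between -0.003 and 0.003 m and x of level in the frame of level_place between -0.03 and 0.03 m and y of level in the frame of level_place between -0.03 and 0.03 m and angle between the x axis of level and the x axis of shelf, either way round below 0.15 rad and angle between the z axis of level and the z axis of shelf, either way round below 0.03 rad and contact force between the fingers and level below 0.2 N and contact force between level and shelf above 1 N), for 0.2 s.
2. the foot has been turned until the shelf is level and the bubble rests between the lines (value of joint bubble between -0.003 and 0.003 m and angle between shelf's own z axis and vertical below 0.008 rad and contact force between level and shelf above 1 N), for 0.3 s.
At the end, for the whole second after the job is handed in: Level flush on the shelf (3 mm, 0.03 rad), within 0.15 rad along it and 30 mm each way of its place; bubble within 3 mm of the middle, shelf within 0.008 rad of level; fingers pressing so that the level (about 3 N) bears on the shelf with 6 to 30 N, at rest (value of joint bubble between -0.003 and 0.003 m and angle between shelf's own z axis and vertical below 0.008 rad and z of level in the frame of level_place between -0.003 and 0.003 m and x of level in the frame of level_place between -0.03 and 0.03 m and y of level in the frame of level_place between -0.03 and 0.03 m and angle between the x axis of level and the x axis of shelf, either way round below 0.15 rad and angle between the z axis of level and the z axis of shelf, either way round below 0.03 rad and contact force between the fingers and level above 2.5 N and contact force between level and shelf between 6 and 30 N and linear speed of level below 0.02 m/s); the arm keeps its last pose, push and grip.
It fails at once if a bystander is moved by more than 20 mm (distance of any of bowl, keys, fob, torch, notebook from where it was at the start of the episode above 0.02 m).
It fails at once if the level is rammed onto the shelf or pressed hard (over 60 N) (contact force between level and shelf above 60 N).
It also fails if it takes over 72 s, if anything falls off the work surface, if the arm or the gripper's body presses on something with over 40 N, if the wrist force passes 120 N, or if a joint passes its speed limit or range.

## Working session

There is one attempt and no reset: what is moved stays moved. The work goes in short steps, Python scripts to look and compute and a tool call to move; the robot and the scene stay as the last step left them, time stands still between calls to the robot, and variables do not carry over. Pictures are saved under pics/ and viewed, at most 10 in all, crops included, and the job is handed in when it is done.

Besides the shell and the picture viewer there is one more tool, called as a command line: name --argument value ..., lists and objects as JSON in quotes. servo_tool: Moves the arm, as the interface text tells. Its arguments: {"type":"object","properties":{"deltas":{"type":"array"}},"required":["deltas"]}

```bash
mkdir -p pics; cat > h.py <<'E'
import numpy as np, cv2
from scipy.spatial.transform import Rotation as R
from plant import manip, grab_frame
def grab(n):
    s=manip.state(); f=grab_frame(n); f['name']=n
    if 'rvec' in f:
        Rm=cv2.Rodrigues(np.array(f['rvec'],float))[0]; f['Rw']=Rm.T; f['tw']=-Rm.T@np.array(f['tvec'],float).ravel()
    else:
        q=s['tool_rot']; Rt=R.from_quat([q[1],q[2],q[3],q[0]]).as_matrix(); T=np.array(f['T_tool_cam'])
        f['Rw']=Rt@T[:3,:3]; f['tw']=Rt@T[:3,3]+np.array(s['tool_pos'])
    return f
def cloud(f):
    z=f['z_map']; v,u=np.mgrid[:z.shape[0],:z.shape[1]]
    P=np.stack([(u-f['cx'])/f['fx']*z,(v-f['cy'])/f['fy']*z,z],-1)@f['Rw'].T+f['tw']
    P[z==0]=np.nan
    return P
def ray(f,u,v,h):
    d=f['Rw']@np.array([(u-f['cx'])/f['fx'],(v-f['cy'])/f['fy'],1]); return f['tw']+d*(h-f['tw'][2])/d[2]
def save(f,n,crop=None,k=1):
    im=f['pixels'][:,:,::-1]
    if crop: a,b,c,d=crop; im=im[b:d,a:c]
    cv2.imwrite('pics/'+n,cv2.resize(im,None,fx=k,fy=k,interpolation=cv2.INTER_CUBIC))
E
python3 - <<'E'
from h import *
import pickle
fs={n:grab(n) for n in("scene","side")}
pickle.dump(fs,open('f.pkl','wb'))
for n in fs: save(fs[n],n+'0.png',k=1.4); print(n,fs[n]['tw'])
print(manip.state(),manip.finger_overhang)
E
```

```text
scene [ 1.12069022 -0.43246336  0.99919028]
side [-0.08136997  0.74502944  1.17770998]
{'time': 0.1, 'joint_pos': array([-1.23801583e+00,  5.32861150e-02,  1.61415910e+00,  4.40002506e-05,
        1.47601688e+00, -1.18972760e-01]), 'joint_vel': array([-7.21446688e-04, -1.74553661e-03, -2.05160495e-03, -8.73832520e-05,
        1.57775647e-03, -4.34804108e-04]), 'joint_efforts': array([ 7.19594791e-04, -3.94909930e+01, -3.71361959e+01, -8.99270435e-05,
        3.95462950e-03,  4.00642335e-06]), 'tool_pos': array([ 0.27268774, -0.56177356,  0.24418743]), 'tool_rot': array([-9.31722581e-04,  9.74598196e-01,  2.23958662e-01, -7.79607678e-05]), 'contact_force': array([-0.17115311,  0.52422076, -0.70038695]), 'ft_torque': array([0.04491938, 0.0064084 , 0.04873838]), 'grasp_force': 0.0, 'gripper_width': 1.00167510107951} 0.014
```

View pics/scene0.png

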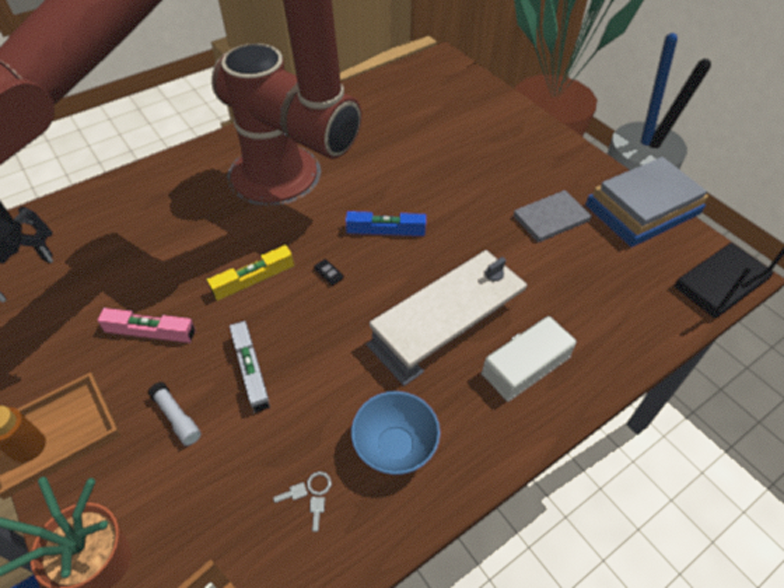

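View pics/side0.png

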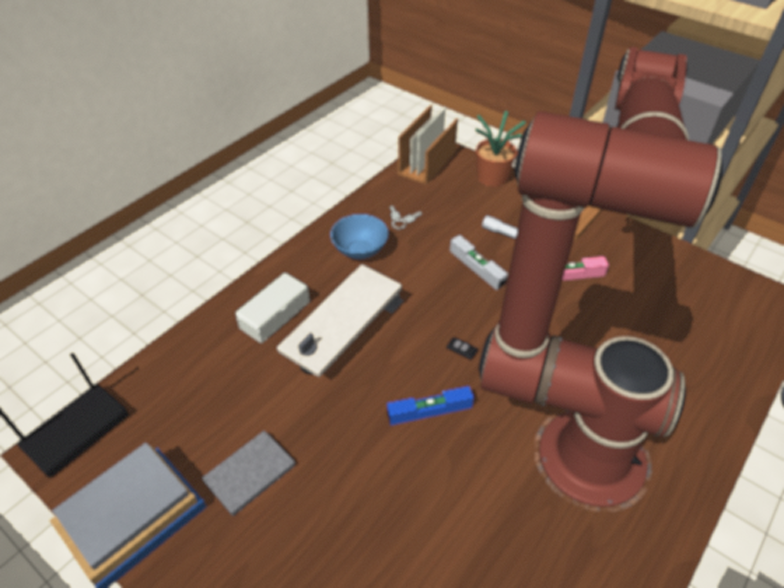

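Scene view: the bare level is at about (250,366), the shelf spans (372,325) to (525,285) with its knob at (495,268), the case is at (530,357) and the bowl at (395,432). Next I measure level and shelf from the depth.

```bash
cat > m.py <<'E'
from h import *
import pickle
fs=pickle.load(open('f.pkl','rb'))
def rect(P): 
    (c,s,a)=cv2.minAreaRect((P[:,:2]*1000).astype(np.float32)); return np.round(c,1),np.round(s,1),round(a,1)
for n,lb,sb in(("scene",(225,315,275,412),(365,245,530,385)),("side",(445,230,512,290),(270,260,408,380))):
    f=fs[n];P=cloud(f);
    for nm,b,lo,hi in(("level",lb,.033,.046),("shelf",sb,.05,.08),("knob",sb,.085,.125)):
        a=[int(x/1.4) for x in b]; Q=P[a[1]:a[3],a[0]:a[2]].reshape(-1,3); C=f['pixels'][a[1]:a[3],a[0]:a[2]].reshape(-1,3)
        m=(Q[:,2]>lo)&(Q[:,2]<hi)
        if nm=='shelf': m&=C.min(1)>120
        Q=Q[m]
        if len(Q)<5: print(n,nm,len(Q));continue
        A=np.c_[Q[:,:2],np.ones(len(Q))]; k=np.linalg.lstsq(A,Q[:,2],rcond=None)[0]
        print(n,nm,len(Q),rect(Q),np.median(Q,0).round(4),k.round(4))
        if nm=='shelf': print(cv2.boxPoints(cv2.minAreaRect((Q[:,:2]*1000).astype(np.float32))).round())
f=fs['scene']
for (u,v,h) in [(372,325,.07),(408,363,.07),(525,285,.07),(487,253,.07),(231,326,.04),(244,323,.04),(268,405,.04),(255,408,.04),(495,262,.1)]: print(u,v,ray(f,u/1.4,v/1.4,h).round(4))
E
python3 m.py
```

```text
scene level 577 (array([ 482.6, -310.8]), array([ 29.8, 182.5]), 76.1) [ 0.4951 -0.3124  0.04  ] [-0.0045 -0.0126  0.0381]
scene shelf 4547 (array([683.4,  75.3]), array([268.7, 311.8]), 3.2) [0.6296 0.0653 0.0667] [-0.0378 -0.0248  0.0916]
[[541. 224.]
 [558. -88.]
 [826. -73.]
 [809. 238.]]
scene knob 84 (array([604.3, 190.5]), array([12.8, 43.9]), 3.8) [0.6074 0.1872 0.0989] [-0.4958  0.0207  0.3938]
side level 283 (array([ 467. , -367.5]), array([155.5, 179.5]), 75.5) [ 0.4736 -0.3062  0.0404] [0.0036 0.005  0.0399]
side shelf 3225 (array([683.2,  77.9]), array([270.9, 312.7]), 3.4) [0.6169 0.0885 0.0667] [-0.0326 -0.0259  0.0888]
[[539. 226.]
 [557. -86.]
 [828. -70.]
 [809. 242.]]
side knob 84 (array([602.9, 193.6]), array([14.3, 42.8]), 3.0) [0.5996 0.1946 0.0987] [ 0.5383 -0.0511 -0.2168]
372 325 [ 0.5706 -0.0863  0.07  ]
408 363 [ 0.6776 -0.08    0.07  ]
525 285 [0.6659 0.2187 0.07  ]
487 253 [0.557  0.2127 0.07  ]
231 326 [ 0.3965 -0.3015  0.04  ]
244 323 [ 0.4046 -0.2775  0.04  ]
268 405 [ 0.59   -0.3233  0.04  ]
255 408 [ 0.582  -0.3448  0.04  ]
495 262 [0.6027 0.1891 0.1   ]
```

servo_tool --deltas '[[[100, 0.0262, 0.0314, -0.012, -5], [100, 0.0262, 0.0314, -0.012, -5], [80, 0.0262, 0.0314, -0.012, -5], [70, 0.0262, 0.0314, -0.012, -5], [70, 0.0262, 0.0314, -0.012, -5], [70, 0.0262, 0.0314, -0.012, -5], [70, 0.0262, 0.0314, -0.012, -5], [70, 0.0262, 0.0314, -0.012, -5]]]'

```text
time: 0.9
tool_pos: [0.483, -0.3094, 0.1484]
tool_rot: [-0.0, 0.992, -0.125, -0.0]
contact_force: [0.7, 0.0, 0.9]
gripper_width: 0.699
grasp_force: 0.0
```

```bash
cat >> m.py <<'E'
print('----')
s=manip.state(); print(s['time'],s['tool_pos'],s['tool_rot'],s['gripper_width'])
c0=np.array([.6094,.0713]);a=np.deg2rad(93.1);ex=np.array([np.cos(a),np.sin(a)]);ey=np.array([-ex[1],ex[0]])
for n in fs:
    f=fs[n];P=cloud(f).reshape(-1,3);d=P[:,:2]-c0;u=d@ex;v=d@ey
    m=(abs(u)<.18)&(abs(v)<.075)&(P[:,2]>.055)&(P[:,2]<.079)
    Q=P[m];print(n,rect(Q))
    m&=(abs(u)<.15)&(u<.09)&(abs(v)<.055);A=np.c_[u[m],v[m],np.ones(m.sum())];r=np.linalg.lstsq(A,P[m,2],rcond=None)[0];print(r,'z at place',r[2]-.035*r[0],'z at knob',r[2]+.12*r[0])
f=grab('wrist'); save(f,'w1.png',k=1.4); P=cloud(f); b=P.reshape(-1,3)
m=(b[:,2]>.034)&(b[:,2]<.046)&(np.hypot(b[:,0]-.483,b[:,1]+.311)<.12); print(rect(b[m]),np.median(b[m],0))
E
python3 m.py | sed -n '/----/,$p'
```

```text
----
0.9 [ 0.4830359  -0.30938738  0.14837087] [-1.63128410e-04  9.92200295e-01 -1.24653433e-01 -2.64584115e-04] 0.6993443424798764
scene (array([610.7,  70.7]), array([123., 313.]), 3.2)
[-0.0224898  -0.00144926  0.06712448] z at place 0.06791162437321797 z at knob 0.06442570527872975
side (array([609.6,  73.5]), array([124.2, 312.6]), 3.3)
[-0.02178987  0.0002495   0.06779386] z at place 0.06855650047626362 z at knob 0.06517907070032354
(array([ 483.3, -310. ]), array([ 30.1, 179.8]), 76.1) [ 0.50959257 -0.313309    0.04047672]
```

View pics/w1.png

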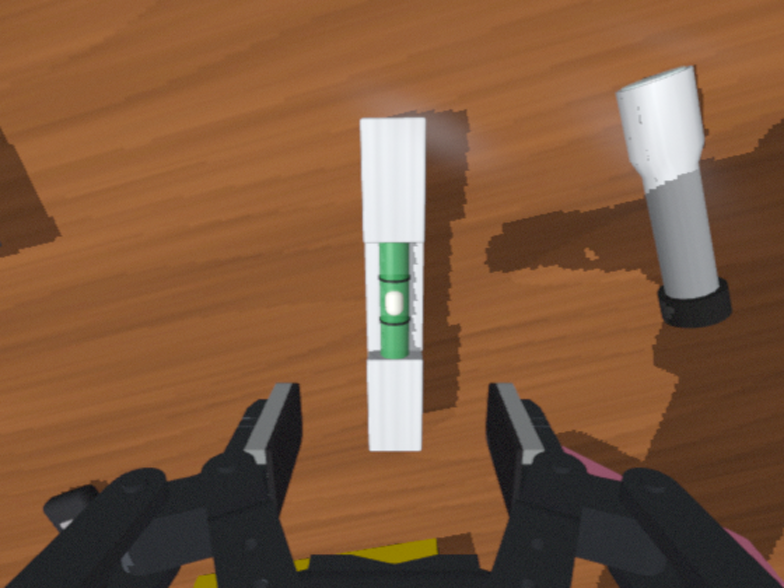

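The wrist view shows the bare level centred between the fingers (column 394 of the enlarged picture) and aligned with them, so I descend and grip.

servo_tool --deltas '[[[70, 0, -0.0005, -0.03, 0.4], [70, 0, 0, -0.03, 0], [70, 0, 0, -0.03, 0], [70, 0, 0, -0.025, 0], [70, 0, 0, -0.011, 0], [30, 0, 0, 0, 0], [20, 0, 0, 0, 0], [10, 0, 0, 0, 0]]]'

```text
time: 1.75
tool_pos: [0.4834, -0.3124, 0.025]
tool_rot: [0.001, 0.993, -0.119, 0.001]
contact_force: [0.2, -0.7, -3.1]
gripper_width: 0.337
grasp_force: 62.2
```

servo_tool --deltas '[[[10, 0, 0, 0, 0], [10, 0, 0, 0, 0], [10, 0, 0, 0.02, 0], [10, 0, 0, 0.03, 0], [10, 0, 0, 0.03, 0], [10, 0, 0, 0.03, 0], [10, 0, 0, 0.02, 0], [10, 0, 0, 0.01, 0]]]'

```text
time: 2.55
tool_pos: [0.4832, -0.3122, 0.166]
tool_rot: [0.001, 0.993, -0.119, 0.002]
contact_force: [0.7, 0.3, -2.1]
gripper_width: 0.333
grasp_force: 62.4
```

servo_tool --deltas '[[[10, 0.008, 0.0218, 0, 6.7], [10, 0.008, 0.0218, 0, 6.7], [10, 0.008, 0.0218, 0, 6.7], [10, 0.008, 0.0218, 0, 6.7], [10, 0.008, 0.0218, 0, 6.7], [10, 0.008, 0.0218, 0, 6.7], [10, 0.008, 0.0218, 0, 6.7], [10, 0.008, 0.0218, 0, 6.7]]]'

```text
time: 3.35
tool_pos: [0.5459, -0.1359, 0.162]
tool_rot: [-0.001, 0.939, 0.343, -0.001]
contact_force: [0.5, 0.7, -2.5]
gripper_width: 0.338
grasp_force: 62.3
```

servo_tool --deltas '[[[10, 0.008, 0.0218, 0, 6.7], [10, 0.008, 0.0218, 0, 6.7], [10, 0.008, 0.0218, 0, 6.7], [10, 0.008, 0.0218, 0, 6.7], [10, 0.009, 0.0218, 0, 6.7], [10, 0.009, 0.0218, 0, 6.7], [10, 0.009, 0.0218, 0, 6.7], [10, 0, 0.0218, 0, 6.5]]]'

```text
time: 4.15
tool_pos: [0.6054, 0.0382, 0.1619]
tool_rot: [-0.001, 0.685, 0.729, -0.0]
contact_force: [-0.2, -0.1, -2.6]
gripper_width: 0.33
grasp_force: 62.4
```

servo_tool --deltas '[[[10, 0.006, -0.001, -0.01, -0.3], [10, 0, 0, -0.015, 0], [10, 0, 0, -0.015, 0], [10, 0, 0, -0.01, 0], [10, 0, 0, -0.006, 0], [10, 0, 0, -0.004, 0], [10, 0, 0, -0.002, 0], [10, 0, 0, 0, 0]]]'

```text
time: 4.95
tool_pos: [0.6117, 0.0361, 0.1015]
tool_rot: [0.0, 0.689, 0.725, 0.0]
contact_force: [-0.4, 0.0, -3.7]
gripper_width: 0.335
grasp_force: 62.4
```

servo_tool --deltas '[[[10, 0, 0, -0.001, 0], [10, 0, 0, -0.001, 0], [10, 0, 0, -0.001, 0], [10, 0, 0, -0.001, 0], [10, 0, 0, -0.001, 0], [10, 0, 0, 0, 0], [10, 0, 0, 0, 0], [10, 0, 0, 0, 0]]]'

```text
time: 5.75
tool_pos: [0.6115, 0.0362, 0.0963]
tool_rot: [0.0, 0.688, 0.725, 0.0]
contact_force: [-1.3, -0.3, -2.3]
gripper_width: 0.338
grasp_force: 62.4
```

servo_tool --deltas '[[[10, 0, 0, -0.001, 0], [10, 0, 0, -0.001, 0], [10, 0, 0, 0, 0], [10, 0, 0, 0, 0], [10, 0, 0, 0, 0], [10, 0, 0, 0, 0], [10, 0, 0, 0, 0], [10, 0, 0, 0, 0]]]'

```text
time: 6.55
tool_pos: [0.6114, 0.0362, 0.0943]
tool_rot: [-0.0, 0.688, 0.725, 0.0]
contact_force: [0.6, -0.3, -3.9]
gripper_width: 0.336
grasp_force: 62.4
```

servo_tool --deltas '[[[10, 0, 0, -0.001, 0], [10, 0, 0, 0, 0], [10, 0, 0, 0, 0], [10, 0, 0, 0, 0], [10, 0, 0, -0.001, 0], [10, 0, 0, 0, 0], [10, 0, 0, 0, 0], [10, 0, 0, 0, 0]]]'

```text
time: 7.35
tool_pos: [0.6118, 0.0364, 0.0929]
tool_rot: [0.0, 0.688, 0.725, 0.0]
contact_force: [-2.2, 2.2, 4.4]
gripper_width: 0.333
grasp_force: 63.1
```

Contact felt, so I let go and lift clear.

servo_tool --deltas '[[[65, 0, 0, 0, 0], [65, 0, 0, 0, 0], [65, 0, 0, 0, 0], [65, 0, 0, 0, 0], [65, 0, 0, 0, 0], [65, 0, 0, 0, 0], [65, 0, 0, 0, 0], [65, 0, 0, 0, 0]]]'

```text
time: 8.15
tool_pos: [0.6115, 0.0362, 0.0923]
tool_rot: [0.0, 0.688, 0.725, 0.0]
contact_force: [0.1, 1.0, 0.6]
gripper_width: 0.651
grasp_force: 0.0
```

servo_tool --deltas '[[[65, 0, 0, 0.015, 0], [65, 0, 0, 0.02, 0], [65, 0, 0, 0.03, 0], [65, 0, 0, 0.025, 0], [65, 0, 0, 0, 0], [65, 0, 0, 0, 0], [65, 0, 0, 0, 0], [65, 0, 0, 0, 0]]]'

```text
time: 8.95
tool_pos: [0.6105, 0.0363, 0.1805]
tool_rot: [-0.001, 0.688, 0.725, -0.001]
contact_force: [0.0, -0.4, 0.5]
gripper_width: 0.646
grasp_force: 0.0
```

servo_tool --deltas '[[[65, 0, 0.01, 0, 0], [65, 0, 0.01, 0, 0], [65, 0, 0, 0, 0], [65, 0, 0, 0, 0], [65, 0, 0, 0, 0], [65, 0, 0, 0, 0], [65, 0, 0, 0, 0], [65, 0, 0, 0, 0]]]'

```text
time: 9.75
tool_pos: [0.6115, 0.056, 0.1823]
tool_rot: [0.0, 0.689, 0.725, 0.0]
contact_force: [0.3, 0.1, -0.1]
gripper_width: 0.651
grasp_force: 0.0
```

```bash
cat > w.py <<'E'
from h import *
import sys
def rect(P): 
    (c,s,a)=cv2.minAreaRect((P[:,:2]*1000).astype(np.float32)); return np.round(c,1),np.round(s,1),round(a,1)
s=manip.state(); print(s['time'],s['tool_pos'],s['contact_force'])
c0=np.array([.6119,.037]);a=np.deg2rad(93.2);ex=np.array([np.cos(a),np.sin(a)]);ey=np.array([-ex[1],ex[0]])
f=grab('wrist'); save(f,sys.argv[1],k=1.4)
P=cloud(f).reshape(-1,3);C=f['pixels'].reshape(-1,3).astype(int);d=P[:,:2]-c0;u=d@ex;v=d@ey
m=(abs(u)<.12)&(abs(v)<.04)&(P[:,2]>.1)&(P[:,2]<.117);Q=P[m];print('level',m.sum(),rect(Q),np.median(Q,0))
mk=(abs(u-.155)<.04)&(abs(v)<.04)&(P[:,2]>.09)&(P[:,2]<.115);print('knob',mk.sum(),rect(P[mk]) if mk.sum()>10 else '',np.nanmax(P[mk,2]) if mk.sum() else '')
ms=(u>-.11)&(u<.13)&(abs(v)<.055)&(abs(v)>.03)&(P[:,2]>.055)&(P[:,2]<.079)
r=np.linalg.lstsq(np.c_[u[ms],v[ms],np.ones(ms.sum())],P[ms,2],rcond=None)[0];print('shelf slope',r,ms.sum())
near=(abs(u)<.04)&(abs(v)<.012)
vd=(near&(C[:,1]>C[:,0]+40))
bb=near&(C.min(1)>190)&(abs(v)<.006)&(abs(u)<.029)
print('green u',u[vd].min() if vd.any() else '',u[vd].max() if vd.any() else '','white u',np.percentile(u[bb],[2,50,98]) if bb.any() else '')
E
python3 w.py w2.png
```

```text
9.75 [0.61149469 0.05602276 0.18233495] [ 0.26088013  0.05359797 -0.06539383]
level 10097 (array([611.8,  38.1]), array([ 30.1, 179.9]), 3.0) [0.61122834 0.06405099 0.10728531]
knob 800 (array([604.8, 179.5]), array([12. , 16.1]), 3.6) 0.10362491103557822
shelf slope [-0.02294661  0.00018272  0.06842057] 20093
green u -0.03149542981068039 0.03300297992427063 white u [-0.01516614 -0.01015905 -0.00633898]
```

View pics/w2.png

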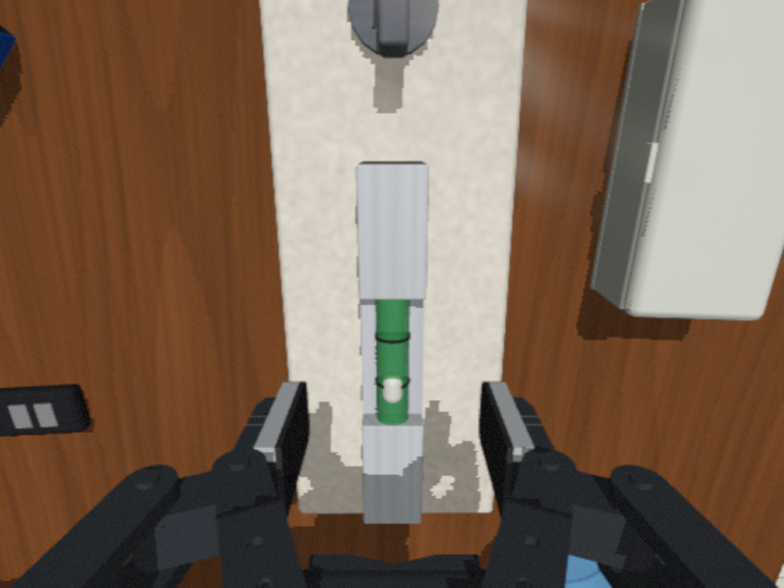

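Level seated flush and centred, with the bubble past the pivot-side line (about -14 mm; lines at rows 336 and 382, bubble at 390). That makes the turn needed about 1.8 rad clockwise. I move to the knob.

servo_tool --deltas '[[[65, -0.0015, 0.03, 0, 0], [65, -0.0015, 0.035, 0, 0], [65, -0.0015, 0.035, 0, 0.2], [65, -0.0015, 0.025, 0, 0.2], [65, -0.0015, 0.011, -0.01, 0], [60, 0, 0, -0.025, 0], [50, 0, 0, -0.025, 0], [50, 0, 0, -0.015, 0]]]'

```text
time: 10.6
tool_pos: [0.6025, 0.1914, 0.1041]
tool_rot: [-0.001, 0.686, 0.728, -0.002]
contact_force: [-0.2, -0.1, 0.0]
gripper_width: 0.504
grasp_force: 0.0
```

servo_tool --deltas '[[[50, 0.0015, 0, -0.01, 0], [50, 0, 0, -0.004, 0], [50, 0, 0, 0, 0], [0, 0, 0, 0, 0], [0, 0, 0, 0, 0], [0, 0, 0, 0, 0], [0, 0, 0, 0, 0], [0, 0, 0, 0, 0]]]'

```text
time: 11.4
tool_pos: [0.6044, 0.1922, 0.0949]
tool_rot: [-0.001, 0.686, 0.728, -0.001]
contact_force: [-6.4, -2.3, 7.0]
gripper_width: 0.124
grasp_force: 60.4
```

servo_tool --deltas '[[[0, 0, 0, 0.0004, -6.25], [0, 0, 0, 0.0004, -6.25], [0, 0, 0, 0.0004, -6.25], [0, 0, 0, 0.0004, -6.25], [0, 0, 0, 0.0004, -6.25], [0, 0, 0, 0.0004, -6.25], [0, 0, 0, 0.0004, -6.25], [0, 0, 0, 0.0004, -6.25]]]'

```text
time: 12.2
tool_pos: [0.6043, 0.1919, 0.0977]
tool_rot: [0.0, 0.93, 0.368, -0.002]
contact_force: [-8.8, -1.7, 5.5]
gripper_width: 0.125
grasp_force: 60.3
```

servo_tool --deltas '[[[0, 0, 0, 0.0004, -6.25], [0, 0, 0, 0.0004, -6.25], [0, 0, 0, 0.0004, -6.25], [0, 0, 0, 0.0004, -6.25], [0, 0, 0, 0.0004, -6.25], [0, 0, 0, 0.0004, -6.25], [0, 0, 0, 0.0004, -6.25], [0, 0, 0, 0.0004, -6.25]]]'

```text
time: 13.0
tool_pos: [0.6041, 0.1917, 0.1006]
tool_rot: [0.001, 0.998, -0.059, -0.002]
contact_force: [-8.8, -3.3, 5.0]
gripper_width: 0.122
grasp_force: 60.1
```

servo_tool --deltas '[[[0, 0, 0, 0, 0], [0, 0, 0, 0, 0], [0, 0, 0, 0, 0], [0, 0, 0, 0, 0], [0, 0, 0, 0, 0], [0, 0, 0, 0, 0], [0, 0, 0, 0, 0], [0, 0, 0, 0, 0]]]'

```text
time: 13.8
tool_pos: [0.6041, 0.1917, 0.1006]
tool_rot: [0.001, 0.998, -0.058, -0.002]
contact_force: [-8.8, -3.1, 4.8]
gripper_width: 0.127
grasp_force: 60.1
```

servo_tool --deltas '[[[0, 0, 0, 0, 0], [0, 0, 0, 0, 0], [0, 0, 0, 0, 0], [0, 0, 0, 0, 0], [0, 0, 0, 0, 0], [0, 0, 0, 0, 0], [0, 0, 0, 0, 0], [0, 0, 0, 0, 0]]]'

```text
time: 14.6
tool_pos: [0.6041, 0.1917, 0.1006]
tool_rot: [0.001, 0.998, -0.058, -0.002]
contact_force: [-7.9, -2.7, 4.4]
gripper_width: 0.126
grasp_force: 60.1
```

```bash
python3 - <<'E'
from h import *
f=grab('scene'); save(f,'s2.png',(230,150,400,280),4.5)
g=grab('side'); save(g,'d2.png',(180,180,310,280),6)
c0=np.array([.6119,.037]);a=np.deg2rad(93.2);ex=np.array([np.cos(a),np.sin(a)]);ey=np.array([-ex[1],ex[0]])
for f in(f,g):
    P=cloud(f).reshape(-1,3);d=P[:,:2]-c0;u=d@ex;v=d@ey
    ms=(u>-.11)&(u<.13)&(abs(v)<.055)&(abs(v)>.03)&(P[:,2]>.055)&(P[:,2]<.079)
    print(np.linalg.lstsq(np.c_[u[ms],v[ms],np.ones(ms.sum())],P[ms,2],rcond=None)[0],ms.sum())
E
```

```text
[0.00056244 0.0012778  0.07021137] 1203
[-0.00354136 -0.00087867  0.07086728] 560
```

View pics/s2.png

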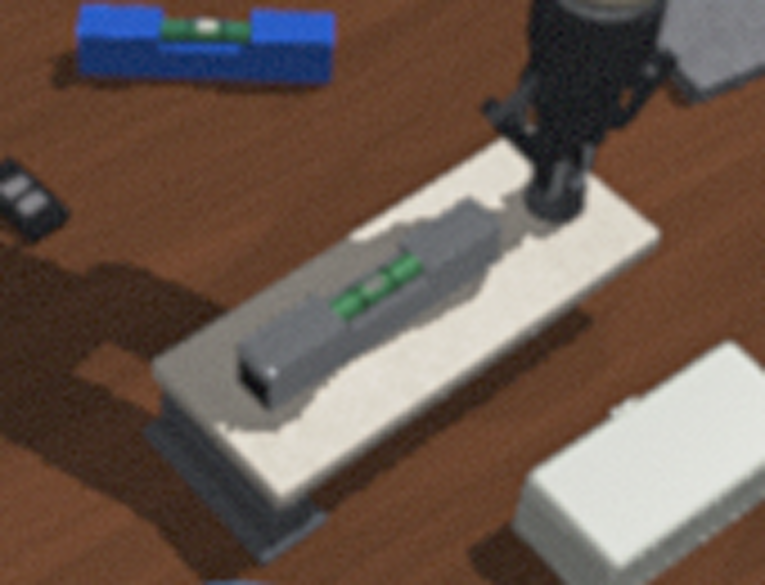

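Bubble (375,285) looks close to centred in the scene crop. I release the knob and check from near.

servo_tool --deltas '[[[40, 0, 0, 0, 0], [40, 0, 0, 0, 0], [40, 0, 0, 0, 0], [40, 0, 0, 0.02, 0], [40, 0, 0, 0.03, 0], [40, -0.005, -0.03, 0.02, 0], [40, -0.005, -0.04, 0.01, 0], [40, -0.005, -0.04, 0, 0]]]'

```text
time: 15.5
tool_pos: [0.5919, 0.0815, 0.1829]
tool_rot: [-0.0, 0.998, -0.057, 0.003]
contact_force: [1.0, -0.4, 0.6]
gripper_width: 0.402
grasp_force: 0.0
```

servo_tool --deltas '[[[40, -0.006, -0.023, 0, 0], [40, -0.006, -0.022, 0, 0], [20, 0, 0, 0, 0], [0, 0, 0, 0, 0], [0, 0, 0, 0, 0], [0, 0, 0, 0, 0], [0, 0, 0, 0, 0], [0, 0, 0, 0, 0]]]'

```text
time: 16.3
tool_pos: [0.5785, 0.0378, 0.1796]
tool_rot: [-0.0, 0.998, -0.057, -0.0]
contact_force: [0.1, -0.2, 0.2]
gripper_width: 0.002
grasp_force: 0.0
```

```bash
python3 w.py w3.png
```

```text
16.3 [0.57851935 0.03779462 0.17962231] [ 0.06173571 -0.21750008  0.2352662 ]
level 13237 (array([611.4,  37.4]), array([ 30.6, 180.2]), 3.0) [0.61319615 0.03198777 0.11034808]
knob 2287 (array([604. , 190.8]), array([13.2, 42.1]), 83.4) 0.10875254044114965
shelf slope [-0.00099709  0.00019906  0.07065792] 24732
green u -0.03100083532343268 0.03247882953400197 white u [-0.00020794  0.0046372   0.00585084]
```

View pics/w3.png

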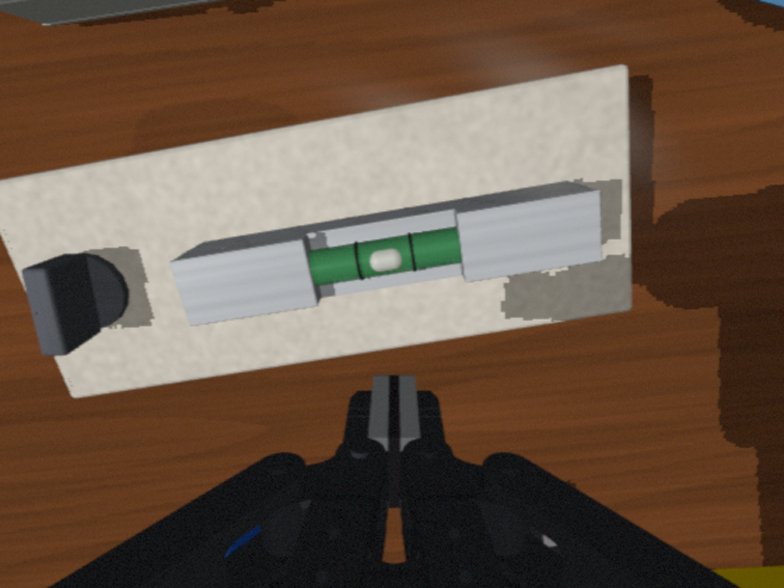

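The bubble (386,260) sits midway between the lines (358 and 412) and the shelf slope is about -0.001 rad, so the shelf is level. Next I press on the solid top, 50 mm towards the foot, with shut fingers.

servo_tool --deltas '[[[0, 0.0105, 0.02, 0, 0], [0, 0.01, 0.02, 0, 0], [0, 0.01, 0.01, -0.01, 0], [0, 0, 0, -0.02, 0], [0, 0, 0, -0.012, 0], [0, 0, 0, -0.007, 0], [0, 0, 0, 0, 0], [0, 0, 0, 0, 0]]]'

```text
time: 17.15
tool_pos: [0.6092, 0.087, 0.1312]
tool_rot: [-0.0, 0.998, -0.058, 0.0]
contact_force: [0.3, -0.1, -0.7]
gripper_width: -0.004
grasp_force: 0.0
```

servo_tool --deltas '[[[0, 0, 0, -0.001, 0], [0, 0, 0, -0.001, 0], [0, 0, 0, -0.001, 0], [0, 0, 0, -0.001, 0], [0, 0, 0, 0, 0], [0, 0, 0, 0, 0], [0, 0, 0, 0, 0], [0, 0, 0, 0, 0]]]'

```text
time: 17.95
tool_pos: [0.609, 0.0872, 0.1267]
tool_rot: [0.0, 0.998, -0.058, 0.0]
contact_force: [-0.5, 0.7, -0.7]
gripper_width: -0.006
grasp_force: 0.0
```

servo_tool --deltas '[[[0, 0, 0, -0.001, 0], [0, 0, 0, 0, 0], [0, 0, 0, -0.001, 0], [0, 0, 0, 0, 0], [0, 0, 0, 0, 0], [0, 0, 0, 0, 0], [0, 0, 0, 0, 0], [0, 0, 0, 0, 0]]]'

```text
time: 18.75
tool_pos: [0.609, 0.0872, 0.1248]
tool_rot: [-0.0, 0.998, -0.058, 0.0]
contact_force: [0.7, -0.5, 0.6]
gripper_width: 0.003
grasp_force: 0.0
```

servo_tool --deltas '[[[0, 0, 0, -0.0005, 0], [0, 0, 0, 0, 0], [0, 0, 0, -0.0005, 0], [0, 0, 0, 0, 0], [0, 0, 0, 0, 0], [0, 0, 0, 0, 0], [0, 0, 0, 0, 0], [0, 0, 0, 0, 0]]]'

```text
time: 19.55
tool_pos: [0.6092, 0.0872, 0.124]
tool_rot: [-0.0, 0.998, -0.058, 0.0]
contact_force: [-0.1, -0.4, 2.1]
gripper_width: 0.001
grasp_force: 1.2
```

servo_tool --deltas '[[[0, 0, 0, -0.0005, 0], [0, 0, 0, 0, 0], [0, 0, 0, -0.0005, 0], [0, 0, 0, 0, 0], [0, 0, 0, 0, 0], [0, 0, 0, 0, 0], [0, 0, 0, 0, 0], [0, 0, 0, 0, 0]]]'

```text
time: 20.35
tool_pos: [0.6098, 0.0872, 0.124]
tool_rot: [-0.0, 0.998, -0.058, 0.001]
contact_force: [-0.9, 0.8, 5.8]
gripper_width: 0.001
grasp_force: 3.0
```

servo_tool --deltas '[[[0, 0, 0, -0.0005, 0], [0, 0, 0, 0, 0], [0, 0, 0, -0.0005, 0], [0, 0, 0, 0, 0], [0, 0, 0, 0, 0], [0, 0, 0, 0, 0], [0, 0, 0, 0, 0], [0, 0, 0, 0, 0]]]'

```text
time: 21.15
tool_pos: [0.6105, 0.0873, 0.1239]
tool_rot: [-0.0, 0.998, -0.058, 0.002]
contact_force: [-0.9, 0.8, 8.8]
gripper_width: 0.003
grasp_force: 4.2
```

servo_tool --deltas '[[[0, 0, 0, 0, 0], [0, 0, 0, 0, 0], [0, 0, 0, 0, 0], [0, 0, 0, 0, 0], [0, 0, 0, 0, 0], [0, 0, 0, 0, 0], [0, 0, 0, 0, 0], [0, 0, 0, 0, 0]]]'

```text
time: 21.95
tool_pos: [0.6106, 0.0873, 0.1239]
tool_rot: [-0.0, 0.998, -0.058, 0.002]
contact_force: [-0.5, -0.5, 8.6]
gripper_width: 0.002
grasp_force: 4.2
```

```bash
python3 w.py w4.png
```

```text
21.95 [0.61055057 0.08728    0.12391798] [-0.54515419 -0.47270315  8.5857523 ]
level 17453 (array([613. ,  41.9]), array([ 31.2, 171.9]), 2.6) [0.61752495 0.0252819  0.11015124]
knob 3242 (array([604.2, 190.9]), array([12.9, 42.4]), 83.1) 0.10804869614511547
shelf slope [-0.00103189  0.00048046  0.07069318] 27647
green u -0.03159887417772924 0.03270872422038653 white u
```

View pics/w4.png

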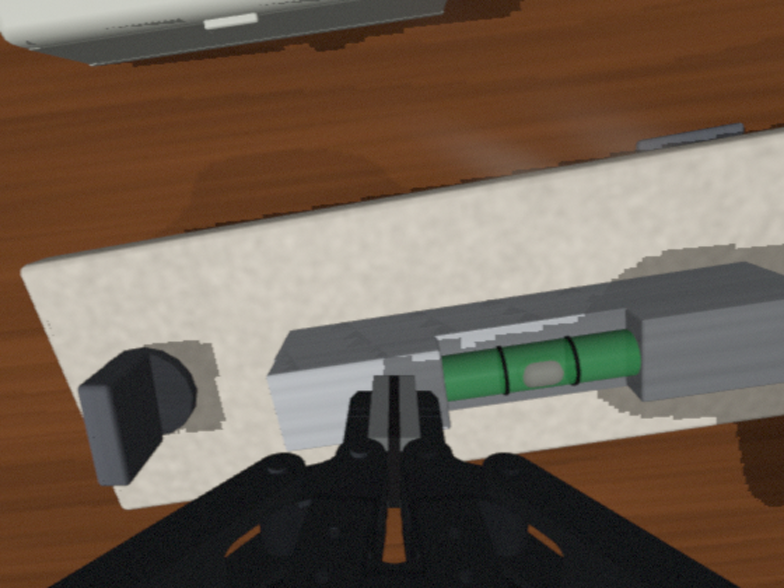

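The shut fingertips press the solid top next to the gap. The bubble (544,374) stays between the lines (506 and 576), within about 1 mm of the middle, and the force is steady at 8.6 N, so I hand it in.

```bash
python3 -c "
from plant import manip
print(manip.job_done())"
```

```text
the job is handed in; nothing more can be done
None
```

I handed the job in at about 22 s: the level stands centred on the shelf, the bubble is within about 1 mm of the middle, and the fingertips hold it down with a steady 8.6 N or so; the verdict was not reported.

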